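Free the seized wing nut on the rod clamp

ROBOT

A 6-joint arm with a two-finger parallel gripper is mounted at the origin on the work surface. World frame = base frame: x ahead of the robot, y to its left, z up, the work surface at z = 0. Lengths are in m, angles in rad, forces in N, time in s.
With the tool pointing down it reaches from about 0.375 to 0.975 m from the base axis. Payload 3.8 kg.
Tool frame: the origin (TCP) lies at the very end of the fingers, on their centre line; the grasp point (between the pads) lies 19 mm behind it; z points along the fingers, y is the direction in which the jaws open and shut (so a half turn about z gives the same grasp; the last joint's range is limited). The gripper opens to 85 mm and grips with 20 to 120 N. Pads are 22 mm wide; open, the fingers measure 114 mm over their backs; the gripper's body (76 mm by 85 mm) begins 54 mm behind the grasp point. The pads swing forward as they close: fully open they stand 13 mm farther back than shut.
Start: joints at [-1.377, 0.264, 1.604, -0, 1.274, -0.037], TCP at [0.154, -0.657, 0.231] pointing down, gripper open.
Joint ranges: [-2.63, 2.63], [-0.94, 2.18], [0.31, 2.57], [-1.31, 4.45], [0, 2.66], [-2.55, 2.55]. Speed limits (rad/s): [2.57, 2.57, 3.14, 3.14, 3.14, 3.14].

INTERFACE

Orientations are given as a rotation vector (axis times angle).
In Python, from workcell import bot gives the robot as it stands.
- The arm moves only by the tool jog_arm, never from a script. Its argument "plan" is a list of rows, each an object of numbers: "claw": the closure, from 0 (fully open) to 1 (shut); "x", "y", "z": the shift along the tool's x, y, z in m; "turn": the turn about the tool's z in degrees. In form: [{"claw": .., "x": .., "y": .., "z": .., "turn": ..}, ...]. A call has 1 to 10 rows; each row shifts and turns the commanded pose from where the row before left it, along the tool's axes as they then stand; what a row does not reach is not made up. A row lasts 1/8 s, in which the tool goes at most 62.5 mm and 10.7 degrees, less where a joint would pass 70% of its speed; a pose out of reach is approached as far as the arm can. A call is refused whole if a number of a shift passes 0.0625 or a number of a turn 10.7, either way. A call with a gripper value outside its range is refused whole. The fingers move at their own pace and stop on an object; "newtons" is the grip in N (left out, the last holds). Time passes only in rows, so rows that do not move let the fingers close. It gives the time, the measured TCP pose, the force and the opening at its end, in the units of the state.
- bot.read_state(): the state, without advancing time (a new reading comes with each control period).
- bot.read_camera(name): name is "scene" or "top" or "wrist"; returns the picture (384x512x3 uint8, red, green, blue); there is no depth.
- bot.camera_params(name): a dict with "fx", "fy", "cx", "cy" (pixels), "D" ([k1, k2, p1, p2, k3] as OpenCV has them; the pictures are not rectified), "world_to_cam" (4x4, takes a point from world to camera coordinates). Camera axes: x right, y up, looking along -z (the intrinsics and any distortion apply to the point x, -y, -z); pixel columns grow to the right and rows downward; lengths in m; the calibration is good to about 2 mm. A picture is of the moment at which its call begins: read the wrist's pose just before it. camera_params takes no time and is no camera call; for the wrist camera it gives the pose at the moment of the call.
- bot.finish_job(): hands the job in, once; it reports no verdict.
The state is a dict: "time": time; "q": joint angles; "joint_vel": joint speeds; "joint_torque": joint torques, N m; "tool_pos": TCP position; "tcp_rot": TCP orientation; "wrist_force": force on the tool from outside, world axes, zero at the start; "torque": the same for the moment, N m; "width": opening from 0.0 (shut) to 1.0 (fully open).
Only numpy, scipy, OpenCV 4.12 (cv2) and the standard library are available. Lean on these libraries where they do the work, as an engineer would, in place of code of your own. Each camera call takes 0.05 s, during which the arm holds its last target. There are 200 camera calls.

TASK

The wing nut on the clamp that holds the threaded rod has seized. Rock it back and forth between its stops, anticlockwise first, in small arcs until it breaks free, then back it off anticlockwise by at least an eighth of a turn from where it started and let go. Leave the wing nut on the empty clamp as it is.

Things in the scene. Friction and masses are not known exactly. Their poses are not given: they have to be found in the camera images.
- wing_nut (a joint): Turn of the seized wing nut, rad, + anticlockwise from above; 0 = wings square to the strap; starts within 0.09 of 0, stays where left, friction 0.12 N m. Seized, it moves only between stops at -0.3 and +0.3. Swings past 0.17 count, alternately: anticlockwise, clockwise, anticlockwise, clockwise; after these four it is free and turns on anticlockwise past +0.3, to a stop at 1.1. It does not rise.
- wing_nut_grip (a point): Grip point on the seized nut's axis, 77 mm above the bench. Turns with the nut: z up, y along the wings, x across their flat faces. The steel wings are 9 mm thick, together 74 mm long, and their faces reach from 64 to 92 mm above the bench, with a gap 10 mm wide between them above 71 mm; below is a round hub 28 mm across on the strap. Pinch the faces from above, centred, and turn.
- rod_clamp: Fixed clamp that carries the seized nut; origin under its stud at bench height. Dark foot 150 x 70 x 20 mm, bright strap 140 x 36 mm along its x axis (within 20 degrees of straight away from the robot), strap's top 50 mm up. A threaded rod 16 mm thick, 200 mm long, along its y, lies under the strap 45 mm beyond the stud and sticks out on both sides: the other clamp has none.
- spare_wing_nut_wing (a point): On the other, empty clamp (no rod under its strap), to be left alone: centre of the round end of one wing of the same kind of wing nut, 27 mm from that nut's axis, 82 mm above the bench; y outwards along the wing, z up. This nut is not seized.

How it is judged:
By the outcome, as a careful person would: the job done as asked, in the order asked, and still so for the second after the job is handed in, with the robot touching nothing.
It also fails if it takes over 32 s, if anything falls off the work surface, if the arm or the gripper's body presses on something with over 40 N, if the wrist force passes 120 N, or if a joint passes its speed limit or range.

## Working session

There is one attempt and no reset: what is moved stays moved. The work goes in short steps, Python scripts to look and compute and a tool call to move; the robot and the scene stay as the last step left them, time stands still between calls to the robot, and variables do not carry over. Pictures are saved under pics/ and viewed, about 8 in all and at most 12, crops included, and the job is handed in when it is done.

Besides the shell and the picture viewer there is one more tool, called as a command line: name --argument value ..., lists and objects as JSON in quotes. jog_arm: Moves the arm, as the interface text tells. Its arguments: {"type":"object","properties":{"plan":{"type":"array","items":{"type":"object","properties":{"claw":{"type":"number"},"x":{"type":"number"},"y":{"type":"number"},"z":{"type":"number"},"turn":{"type":"number"}}}},"newtons":{"type":"number"}},"required":["plan"]}

```bash
mkdir -p pics
cat > h.py <<'E'
import numpy as np, cv2
from workcell import bot
def snap(n,f):
    im=bot.read_camera(n); cv2.imwrite('pics/'+f,im[:,:,::-1]); return im
def ray(n,uv,z):
    p=bot.camera_params(n); K=np.array([[p['fx'],0,p['cx']],[0,p['fy'],p['cy']],[0,0,1]],float)
    u=cv2.undistortPoints(np.array([[uv]],float),K,np.array(p['D'],float))[0,0]
    T=np.array(p['world_to_cam']); R=T[:3,:3]; c=-R.T@T[:3,3]
    d=R.T@np.array([u[0],-u[1],-1]); return c+d*(z-c[2])/d[2]
E
python3 - <<'E'
from h import *
snap('top','top.png'); snap('scene','scene.png')
s=bot.read_state(); print(s['time'],s['tool_pos'],s['tcp_rot'],s['wrist_force'])
E
```

```text
0.1 [ 0.15427811 -0.65645215  0.23006777] [-3.11867834e+00 -3.61462720e-01  2.32038830e-04] [-0.84766895 -0.56571281 -0.60853495]
```

View pics/top.png

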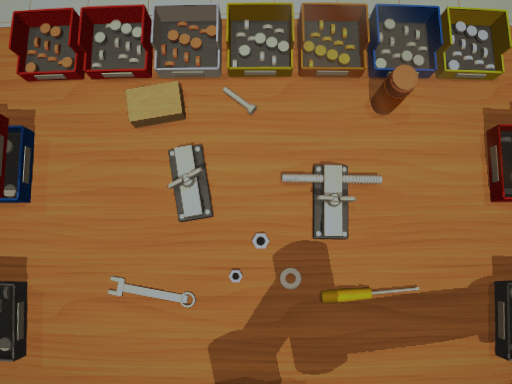

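The top view shows the rod clamp at about (334,199), with its rod across at row 179. The empty clamp is at about (187,181). I'll enlarge the rod clamp.

Run:
```python
from h import *
im=cv2.imread('pics/top.png')[155:245,275:390]
cv2.imwrite('pics/c1.png',cv2.resize(im,None,fx=6,fy=6,interpolation=cv2.INTER_CUBIC))
print(ray('top',(335,199),.08),ray('top',(187,181),.08))
```

```text
[ 0.54052555 -0.14227993  0.08      ] [0.57556705 0.13697616 0.08      ]
```

View pics/c1.png

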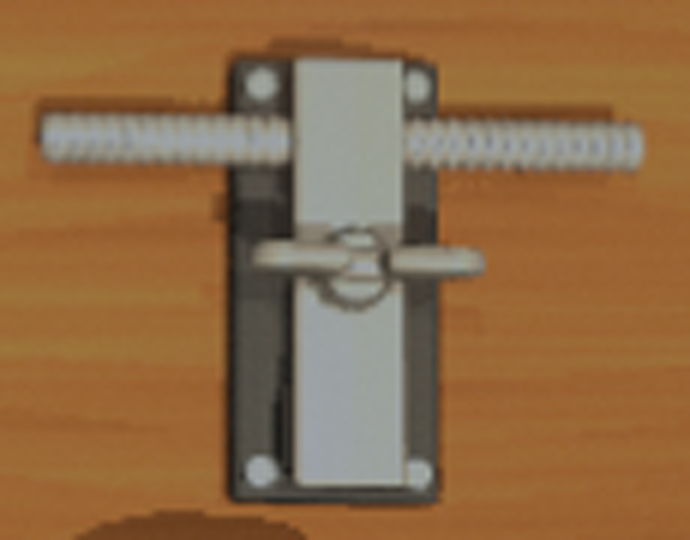

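The wing tips are at crop (252,253) and (485,262), and the rod ends at (42,135) and (645,147). The strap's left edge is vertical at crop x=295. Next I'll compute the poses and the approach moves.

```bash
cat >> h.py <<'E'
from scipy.spatial.transform import Rotation as Ro
def plan(goal,yaw,n):  # shifts in tool axes at start of each row; yaw = world angle of tool y (deg)
    s=bot.read_state(); p=np.array(s['tool_pos']); R=Ro.from_rotvec(s['tcp_rot']).as_matrix()
    a=np.degrees(np.arctan2(R[1,1],R[0,1])); t=-((yaw-a+180)%360-180)/n
    print('t',s['time'],'pos',p.round(4),'yaw',a.round(2),'F',np.round(s['wrist_force'],1),'w',s['width'])
    st=(np.array(goal)-p)/n
    for i in range(n):
        print((R.T@st).round(4), round(t,2)); R=R@Ro.from_euler('z',t,degrees=True).as_matrix()
E
python3 - <<'E'
from h import *
f=lambda x,y:(275+(x+.5)/6-.5,155+(y+.5)/6-.5)
ang=lambda a,b:np.degrees(np.arctan2(*(a-b)[[1,0]]))
a,b=ray('top',f(252,253),.085),ray('top',f(485,262),.085); print(a,b,(a+b)/2,ang(a,b))
c,d=ray('top',f(42,135),.04),ray('top',f(645,147),.04); print(c,d,(c+d)/2,ang(c,d),np.linalg.norm(c-d))
plan([.52,-.145,.22],0,11)
p=bot.camera_params('wrist');T=np.array(p['world_to_cam']);print(-T[:3,:3].T@T[:3,3],T[2,:3],p['fx'])
E
```

```text
[ 0.54437666 -0.10688099  0.085     ] [ 0.54128821 -0.18008226  0.085     ] [ 0.54283244 -0.14348162  0.085     ] 87.58404815930035
[ 0.5884055  -0.04405109  0.04      ] [ 0.58400983 -0.24450731  0.04      ] [ 0.58620766 -0.1442792   0.04      ] 88.74380038636689 0.200504411938788
t 0.1 pos [ 0.1543 -0.6565  0.2301] yaw -76.78 F [-0.8 -0.6 -0.6] w 1.001843622978675
[ 0.043  -0.0377  0.001 ] -6.98
[ 0.0473 -0.0322  0.001 ] -6.98
[ 0.0508 -0.0262  0.001 ] -6.98
[ 0.0536 -0.0198  0.001 ] -6.98
[ 0.0556 -0.0131  0.001 ] -6.98
[ 0.0568 -0.0063  0.001 ] -6.98
[0.0572 0.0007 0.001 ] -6.98
[0.0566 0.0076 0.001 ] -6.98
[0.0553 0.0144 0.001 ] -6.98
[0.0531 0.021  0.001 ] -6.98
[0.0502 0.0274 0.001 ] -6.98
[ 0.2213671  -0.64135116  0.37260159] [0.26374974 0.06042318 0.96269679] 279.3825485836311
```

jog_arm --plan '[{"x": 0.043, "y": -0.038, "z": 0, "turn": -7, "claw": 0}, {"x": 0.047, "y": -0.032, "turn": -7, "claw": 0}, {"x": 0.051, "y": -0.026, "turn": -7, "claw": 0}, {"x": 0.054, "y": -0.02, "turn": -7, "claw": 0}, {"x": 0.056, "y": -0.013, "turn": -7, "claw": 0}, {"x": 0.057, "y": -0.006, "turn": -7, "claw": 0}, {"x": 0.057, "y": 0.001, "turn": -7, "claw": 0}, {"x": 0.057, "y": 0.008, "turn": -7, "claw": 0}, {"x": 0.055, "y": 0.014, "turn": -7, "claw": 0}, {"x": 0.053, "y": 0.021, "turn": -7, "claw": 0}]' --newtons 60

```text
schema error: expected keys claw, x, y, z, turn
```

jog_arm --plan '[{"x": 0.05, "y": 0.027, "turn": -5, "claw": 0}, {"claw": 0}, {"claw": 0}]'

```text
schema error: expected keys claw, x, y, z, turn
```

Run:
```python
from h import *
snap('wrist','w1.png'); np.savez('w1.npz',**{k:np.array(v) for k,v in bot.camera_params('wrist').items()})
plan([.542,-.1434,.2],-2.4,1)
```

```text
t 0.15 pos [ 0.1543 -0.6565  0.2302] yaw -76.78 F [ 1.  -0.8 -0.5] w 0.9974202254219472
[ 0.4948 -0.4108  0.031 ] -74.38
```

View pics/w1.png

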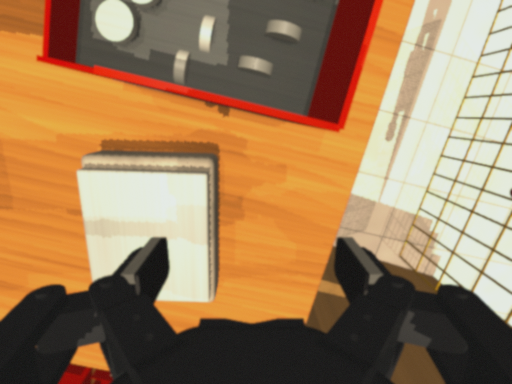

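The calls were refused because every key is required in each row, so the arm hasn't moved. The wrist view (picture 3) shows the start area: fingers at the bottom, a bin and a notepad. I'll resend with full rows.

jog_arm --plan '[{"x": 0.043, "y": -0.038, "z": 0, "turn": -7, "claw": 0}, {"x": 0.047, "y": -0.032, "z": 0, "turn": -7, "claw": 0}, {"x": 0.051, "y": -0.026, "z": 0, "turn": -7, "claw": 0}, {"x": 0.054, "y": -0.02, "z": 0, "turn": -7, "claw": 0}, {"x": 0.056, "y": -0.013, "z": 0, "turn": -7, "claw": 0}, {"x": 0.057, "y": -0.006, "z": 0, "turn": -7, "claw": 0}, {"x": 0.057, "y": 0.001, "z": 0, "turn": -7, "claw": 0}, {"x": 0.057, "y": 0.008, "z": 0, "turn": -7, "claw": 0}, {"x": 0.055, "y": 0.014, "z": 0, "turn": -7, "claw": 0}, {"x": 0.053, "y": 0.021, "z": 0, "turn": -7, "claw": 0}]' --newtons 60

```text
time: 1.4
tool_pos: [0.4878, -0.1898, 0.2312]
tcp_rot: [2.344, 2.091, -0.0]
wrist_force: [1.0, 0.2, -0.4]
width: 1.0
```

jog_arm --plan '[{"x": 0.05, "y": 0.027, "z": 0, "turn": -5, "claw": 0}, {"x": 0, "y": 0, "z": 0, "turn": 0, "claw": 0}, {"x": 0, "y": 0, "z": 0, "turn": 0, "claw": 0}]'

```text
time: 1.78
tool_pos: [0.5194, -0.145, 0.2309]
tcp_rot: [-2.255, -2.187, 0.002]
wrist_force: [0.6, -0.4, 0.6]
width: 1.002
```

Run:
```python
from h import *
snap('wrist','w2.png')
plan([.542,-.1434,.2],-2.4,1)
```

```text
t 1.825 pos [ 0.5192 -0.1456  0.2309] yaw -1.82 F [0.3 0.2 0.2] w 1.0022629215156933
[0.0029 0.0228 0.0309] 0.58
```

View pics/w2.png

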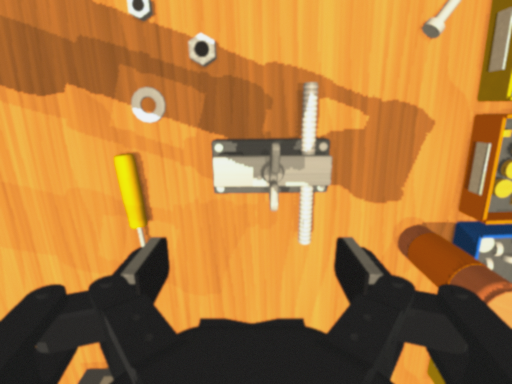

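The wrist view shows the nut near (274,176), with its wings running vertically and the rod on the right of the stud (+x). I'll enlarge it.

Run:
```python
from h import *
im=cv2.imread('pics/w2.png')[130:220,210:340]
cv2.imwrite('pics/c2.png',cv2.resize(im,None,fx=6,fy=6,interpolation=cv2.INTER_CUBIC))
```

```text
(no output)
```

View pics/c2.png

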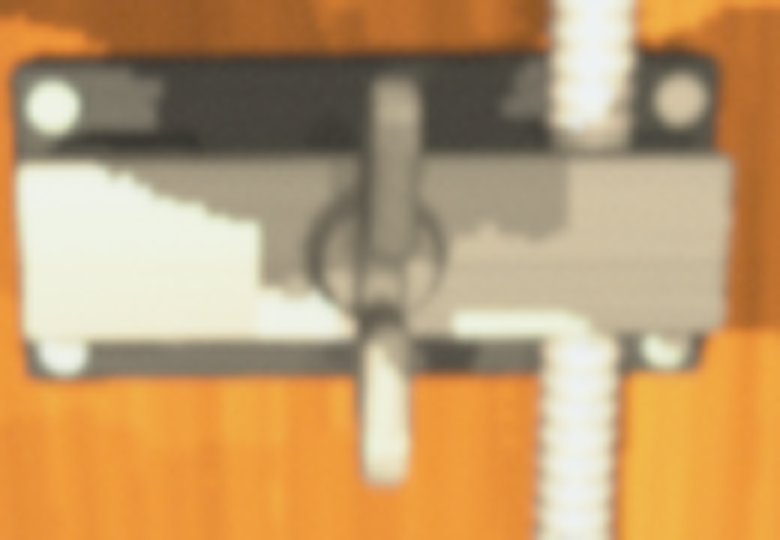

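The wing ends are at crop (397,80) and (385,483). The wings are nearly parallel to the rod.

Run:
```python
from h import *
f=lambda x,y:(210+(x+.5)/6-.5,130+(y+.5)/6-.5)
a,b=ray('wrist',f(397,80),.088),ray('wrist',f(385,483),.085);d=a-b
print(a,b,(a+b)/2,np.degrees(np.arctan2(d[1],d[0]))-90,np.linalg.norm(d))
plan([.5415,-.1435,.125],-2.4,2)
```

```text
[ 0.54527401 -0.10601624  0.088     ] [ 0.54277675 -0.17882361  0.085     ] [ 0.54402538 -0.14241992  0.0865    ] -1.9644514431766709 0.0729119294753577
t 1.825 pos [ 0.5192 -0.1456  0.2309] yaw -1.82 F [0.3 0.2 0.2] w 1.0022629215156933
[0.0014 0.0112 0.0529] 0.29
[0.0015 0.0112 0.0529] 0.29
```

jog_arm --plan '[{"x": 0.001, "y": 0.012, "z": 0.05, "turn": 0.4, "claw": 0}, {"x": 0.001, "y": 0.012, "z": 0.05, "turn": 0, "claw": 0}, {"x": 0, "y": 0, "z": 0.033, "turn": 0, "claw": 0.3}, {"x": 0, "y": 0, "z": 0.02, "turn": 0, "claw": 0.5}, {"x": 0, "y": 0, "z": 0.01, "turn": 0, "claw": 0.6}, {"x": 0, "y": 0, "z": 0, "turn": 0, "claw": 0.7}, {"x": 0, "y": 0, "z": 0, "turn": 0, "claw": 0.7}]'

```text
time: 2.7
tool_pos: [0.5447, -0.1447, 0.0696]
tcp_rot: [2.263, 2.177, 0.002]
wrist_force: [0.8, 0.5, -0.3]
width: 0.3
```

Run:
```python
from h import *
snap('wrist','w3.png')
plan([.543,-.143,.068],-2.2,1)
```

```text
t 2.75 pos [ 0.5449 -0.1446  0.0697] yaw -2.21 F [-0.3 -0.3 -0.3] w 0.29808958987023915
[ 0.0015 -0.0019  0.0017] -0.01
```

View pics/w3.png

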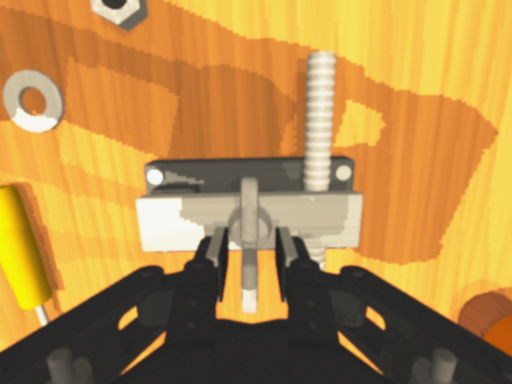

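The fingers straddle the wings: inner edges near cols 228 and 276, wing at col 250. They are centred to about 1.5 mm, so I'll correct that and close.

jog_arm --plan '[{"x": 0.0015, "y": -0.0015, "z": 0.002, "turn": 0, "claw": 0.7}, {"x": 0, "y": 0, "z": 0, "turn": 0, "claw": 1}, {"x": 0, "y": 0, "z": 0, "turn": 0, "claw": 1}, {"x": 0, "y": 0, "z": 0, "turn": 0, "claw": 1}, {"x": 0, "y": 0, "z": 0, "turn": 0, "claw": 1}]' --newtons 60

```text
time: 3.38
tool_pos: [0.5435, -0.1423, 0.0669]
tcp_rot: [2.262, 2.178, 0.002]
wrist_force: [4.1, 2.1, 1.3]
width: 0.089
```

```bash
cat > st.py <<'E'
from h import *
plan([.543,-.143,.068],-1.26,1); print(bot.read_state()['torque'])
E
python3 st.py
```

```text
t 3.375 pos [ 0.5435 -0.1423  0.0669] yaw -2.18 F [4.1 2.1 1.3] w 0.08945839072591416
[-0.0008 -0.0004 -0.0011] -0.92
[ 0.33504785 -0.526934   -0.03312049]
```

Gripped at width 0.089, about 7.6 mm. First swing anticlockwise to about +0.24 rad; a negative turn is anticlockwise from above.

jog_arm --plan '[{"x": 0, "y": 0, "z": 0, "turn": -5, "claw": 1}, {"x": 0, "y": 0, "z": 0, "turn": -5, "claw": 1}, {"x": 0, "y": 0, "z": 0, "turn": -4.5, "claw": 1}, {"x": 0, "y": 0, "z": 0, "turn": 0, "claw": 1}, {"x": 0, "y": 0, "z": 0, "turn": 0, "claw": 1}]'

```text
time: 4.0
tool_pos: [0.5435, -0.1423, 0.0669]
tcp_rot: [1.97, 2.445, 0.002]
wrist_force: [5.5, 1.5, 1.5]
width: 0.091
```

```bash
python3 st.py
python3 - <<'E'
from h import *
snap('wrist','w4.png')
E
```

```text
t 4.0 pos [ 0.5435 -0.1423  0.0669] yaw 12.27 F [5.5 1.5 1.5] w 0.09083545673412824
[-0.0006 -0.0007 -0.0011] 13.53
[ 0.45008231 -0.68543715  0.10718944]
```

View pics/w4.png

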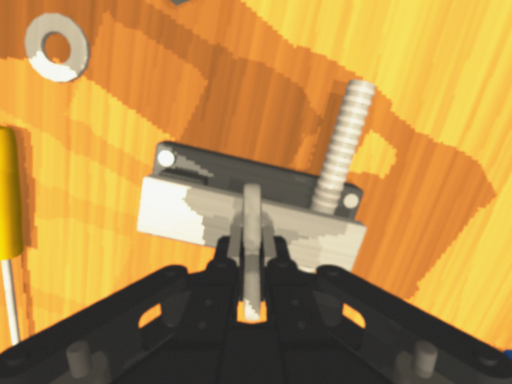

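The wings stay aligned with the gripper while the strap is now tilted about 13.5°, so the nut is following at about +0.236 rad. Now the clockwise, anticlockwise and clockwise swings.

jog_arm --plan '[{"x": 0, "y": 0, "z": 0, "turn": 7, "claw": 1}, {"x": 0, "y": 0, "z": 0, "turn": 7, "claw": 1}, {"x": 0, "y": 0, "z": 0, "turn": 7, "claw": 1}, {"x": 0, "y": 0, "z": 0, "turn": 6.5, "claw": 1}, {"x": 0, "y": 0, "z": 0, "turn": 0, "claw": 1}, {"x": 0, "y": 0, "z": 0, "turn": 0, "claw": 1}]'

```text
time: 4.8
tool_pos: [0.5434, -0.1422, 0.0668]
tcp_rot: [2.494, 1.908, 0.002]
wrist_force: [4.7, 2.9, 2.4]
width: 0.088
```

```bash
python3 st.py
```

```text
t 4.8 pos [ 0.5434 -0.1422  0.0668] yaw -15.16 F [4.7 2.9 2.4] w 0.08840242511361021
[-0.0008 -0.0001 -0.0012] -13.9
[ 0.4359766  -0.64312733 -0.14453396]
```

jog_arm --plan '[{"x": 0, "y": 0, "z": 0, "turn": -7, "claw": 1}, {"x": 0, "y": 0, "z": 0, "turn": -7, "claw": 1}, {"x": 0, "y": 0, "z": 0, "turn": -7, "claw": 1}, {"x": 0, "y": 0, "z": 0, "turn": -6.5, "claw": 1}, {"x": 0, "y": 0, "z": 0, "turn": 0, "claw": 1}, {"x": 0, "y": 0, "z": 0, "turn": 0, "claw": 1}]'

```text
time: 5.55
tool_pos: [0.5435, -0.1423, 0.0668]
tcp_rot: [1.968, 2.447, 0.002]
wrist_force: [4.9, 2.6, 1.9]
width: 0.087
```

```bash
python3 st.py
```

```text
t 5.55 pos [ 0.5435 -0.1423  0.0668] yaw 12.39 F [4.9 2.6 1.9] w 0.08675937395284038
[-0.0006 -0.0007 -0.0012] 13.65
[ 0.42830824 -0.71444136  0.1518734 ]
```

jog_arm --plan '[{"x": 0, "y": 0, "z": 0, "turn": 7, "claw": 1}, {"x": 0, "y": 0, "z": 0, "turn": 7, "claw": 1}, {"x": 0, "y": 0, "z": 0, "turn": 7, "claw": 1}, {"x": 0, "y": 0, "z": 0, "turn": 6.5, "claw": 1}, {"x": 0, "y": 0, "z": 0, "turn": 0, "claw": 1}, {"x": 0, "y": 0, "z": 0, "turn": 0, "claw": 1}]'

```text
time: 6.3
tool_pos: [0.5434, -0.1423, 0.0668]
tcp_rot: [2.494, 1.908, 0.002]
wrist_force: [4.1, 2.8, 1.2]
width: 0.09
```

```bash
python3 st.py
```

```text
t 6.3 pos [ 0.5434 -0.1423  0.0668] yaw -15.15 F [4.1 2.8 1.2] w 0.0899238623109567
[-0.0008 -0.0002 -0.0012] -13.89
[ 0.4668909  -0.63989396 -0.12532371]
```

All four swings are done at about ±0.24 rad. Now I'll back off anticlockwise, checking the moment just past +0.3.

jog_arm --plan '[{"x": 0, "y": 0, "z": 0, "turn": -8, "claw": 1}, {"x": 0, "y": 0, "z": 0, "turn": -8, "claw": 1}, {"x": 0, "y": 0, "z": 0, "turn": -8, "claw": 1}, {"x": 0, "y": 0, "z": 0, "turn": -7, "claw": 1}, {"x": 0, "y": 0, "z": 0, "turn": -5, "claw": 1}, {"x": 0, "y": 0, "z": 0, "turn": 0, "claw": 1}, {"x": 0, "y": 0, "z": 0, "turn": 0, "claw": 1}]'

```text
time: 7.18
tool_pos: [0.5436, -0.1423, 0.0669]
tcp_rot: [1.781, 2.586, 0.002]
wrist_force: [4.0, 2.4, 0.6]
width: 0.087
```

```bash
python3 st.py
```

```text
t 7.175 pos [ 0.5436 -0.1423  0.0669] yaw 20.89 F [4.  2.4 0.6] w 0.08707022696867157
[-0.0005 -0.0008 -0.0011] 22.15
[ 0.426245   -0.65286061  0.07020572]
```

The nut is free: it's at +22° with a low moment. Another 31° takes it to about +53°.

jog_arm --plan '[{"x": 0, "y": 0, "z": 0, "turn": -8, "claw": 1}, {"x": 0, "y": 0, "z": 0, "turn": -8, "claw": 1}, {"x": 0, "y": 0, "z": 0, "turn": -8, "claw": 1}, {"x": 0, "y": 0, "z": 0, "turn": -7, "claw": 1}, {"x": 0, "y": 0, "z": 0, "turn": 0, "claw": 1}, {"x": 0, "y": 0, "z": 0, "turn": 0, "claw": 1}]'

```text
time: 7.92
tool_pos: [0.5437, -0.1422, 0.0669]
tcp_rot: [1.025, 2.967, 0.001]
wrist_force: [5.4, 2.9, 2.1]
width: 0.089
```

```bash
python3 st.py;python3 - <<'E'
from h import *
snap('wrist','w5.png')
E
```

```text
t 7.925 pos [ 0.5437 -0.1422  0.0669] yaw 51.89 F [5.4 2.9 2.1] w 0.08889485219205774
[ 0.0001 -0.0011 -0.0011] 53.15
[ 0.38729584 -0.82316639  0.14461176]
```

View pics/w5.png

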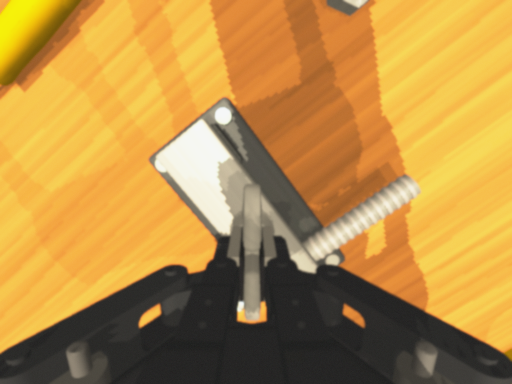

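The nut has turned with the gripper to about +53° from square. Now I'll open gently, lift and move clear.

jog_arm --plan '[{"x": 0, "y": 0, "z": 0, "turn": 0, "claw": 0.7}, {"x": 0, "y": 0, "z": 0, "turn": 0, "claw": 0.6}, {"x": 0, "y": 0, "z": 0, "turn": 0, "claw": 0.6}, {"x": 0, "y": 0, "z": -0.02, "turn": 0, "claw": 0.6}, {"x": 0, "y": 0, "z": -0.05, "turn": 0, "claw": 0.6}, {"x": 0, "y": 0, "z": -0.05, "turn": 0, "claw": 0.4}, {"x": -0.05, "y": 0, "z": -0.02, "turn": 0, "claw": 0}, {"x": -0.06, "y": 0, "z": 0, "turn": 0, "claw": 0}, {"x": -0.06, "y": 0, "z": 0, "turn": 0, "claw": 0}, {"x": 0, "y": 0, "z": 0, "turn": 0, "claw": 0}]'

```text
time: 9.22
tool_pos: [0.6775, -0.25, 0.2033]
tcp_rot: [-1.029, -2.966, 0.001]
wrist_force: [-0.3, -0.0, -0.8]
width: 1.002
```

Run:
```python
from h import *
im=snap('top','t2.png')[140:250,150:400,::-1]
cv2.imwrite('pics/c3.png',cv2.resize(im,None,fx=3.2,fy=3.2,interpolation=cv2.INTER_CUBIC))
s=bot.read_state();print(s['time'],s['tool_pos'],s['wrist_force'])
```

```text
9.275 [ 0.67600836 -0.24846508  0.20383827] [-0.53426883  0.47600081  0.69946961]
```

View pics/c3.png

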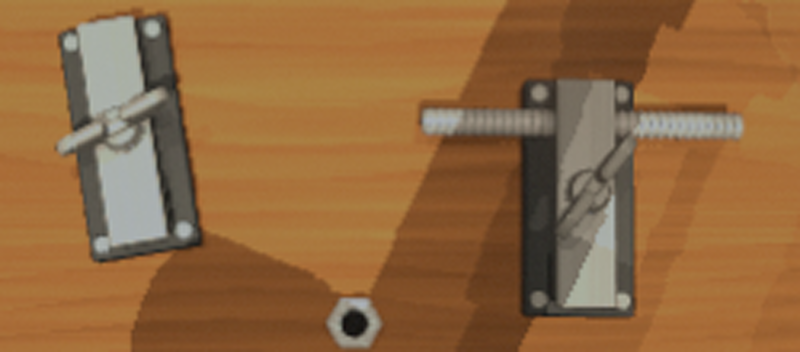

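The nut's wings run from crop (560,235) to (635,138), about 52° anticlockwise. The spare nut looks unchanged and the gripper is clear, so I'll hand in.

```bash
python3 -c "
from h import *
print(bot.finish_job())"
```

```text
the job is handed in; nothing more can be done
None
```

The seized wing nut on the rod clamp broke free. I backed it off to about +53° (0.93 rad) from square, let go and handed the job in at about 9.3 s.

- **Swings:** I gripped the wings at 60 N and rocked them anticlockwise, clockwise, anticlockwise, clockwise. By the tool's angle each swing reached about 0.24 rad, past the 0.17 needed and short of the stops.
- **Back-off:** The nut started at about -0.02 rad, so it turned roughly 54° anticlockwise; an eighth of a turn is 45°. It passed +0.3 with no rise in the moment.
- **Last checks:** The final top picture shows the nut's wings at about 52° and the spare nut looking unchanged. The gripper was open and clear, with wrist force near zero.
- **Failed or disagreed:** The first two move calls were refused for missing keys, and the arm did not move. The measured grip width of about 7.6 mm was slightly under the nominal 9 mm, but I saw no slip.

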